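Clamp a pump housing in the milling fixture with the click torque wrench

TASK

Put the aluminium pump housing into the milling fixture, flat on the bed between the two jaws and pushed fully up against the brass end stop. Then pull the torque wrench, which is already on the clamp screw, clockwise (seen from above) until it clicks, stop at once so that the thin-walled housing is not over-tightened, and let go of the wrench; leave everything else on the bench where it is.

Things in the scene. Friction and masses are not known exactly. Their poses are not given: they have to be found in the camera images.
- blank_mid (a point): centre of the loose aluminium pump housing (blank), half-way up. 54 mm high, about 0.2 kg; a foot 56 (x) x 44 (y) x 20 mm high and centred on it a neck 40 (x) x 36 (y) mm, from 20 to 54 mm above the underside, dark bore in its top. Grip the neck; the foot is a ledge round it, 8 mm wide on the x sides, 4 mm on the y sides. Symmetric: either way round will do
- blank: the same housing, origin at the centre of its underside. It starts upright on a black rubber mat 3 mm thick lying on the bench
- nest (a point): point on the fixture's bed (18 mm above the bench) where the centre of the housing's underside belongs. x: along the jaws, to the end stop (the housing's 56 mm length lies along x; the -x end is open); y: from the moving to the fixed jaw; z up. Fixed jaw: 84 mm long, face at y = +22 mm, 18 mm above the bed, upper edges rounded 2.5 mm
- stop (a point): middle of the lower edge of the brass end stop's face, at x = +28 mm of the nest: the foot touches it when the housing is at x = 0 of the nest. The stop is 18 mm wide and stands 13 mm above the bed
- jaw: moving steel jaw of the cam clamp, 48 mm long, 18 mm above the bed, upper edges rounded 2.5 mm; origin at the middle of its face's lower edge, axes of the nest. At the start its face is at y = -26 to -28.4 mm of the nest: 4 to 6.4 mm more room than the 44 mm foot; at y = -22 mm it bites. It moves 8 mm per radian of the clamp screw; clockwise closes
- fixture: the bolted-down fixture: dark steel plate 180 x 230 x 18 mm with both jaws, end stop and clamp; origin at the centre of its underside, axes of the nest
- screw_axis (a point): point on the vertical axis of the clamp screw at the height of the wrench handle's centre line (77 mm above the bench), 108 mm from the nest on its -y side, axes of the nest. The wrench swings level about this axis. No free-wheel: turning it back loosens the clamp, which otherwise stays as tight as it was left
- wrench_grip (a point): centre of the torque wrench's black grip, 190 mm from the screw axis: a level round bar 26 mm across, 110 mm long, pointing away from the screw. The pull at the grip is a steady 4 to 7 N while the jaw closes; once the jaw bites it climbs steadily to about 10 N and the wrench clicks. The angle of the click differs each time: between 0.75 and 1.25 rad clockwise of the start
- wrench: the wrench's handle, origin on its click pivot 25 mm out from the screw axis; -y points along the handle to its red end, 257 mm from the screw axis. At the click the handle breaks over by up to 0.12 rad (20 mm at the grip) and the pull falls by 3 N or more; past that it climbs again and over-tightens. Let go, the handle springs back by that much and the clamp stays tight
- flange0: bystander: turned brass flange, 60 mm across, 32 mm high, origin centre of underside
- flange1: bystander: as flange0
- caliper: bystander: digital caliper lying flat, 230 mm long, origin mid-beam
- pliers: bystander: red-handled pliers lying flat, origin near the pivot
- bolt_jar: bystander: glass jar with red lid, 64 mm across, 85 mm high, origin centre of underside
- oil_can: bystander: red oil can with a spout, 68 mm across, 150 mm high, origin centre of underside
- screwdriver: bystander: screwdriver lying flat
- chip_brush: bystander: bench brush lying flat
- parallel: bystander: ground steel bar 150 x 12 x 28 mm, standing on its edge
Not all that is in view belongs to the job. Leave any blue look-alike of the blank alone.

How it is judged:
By the outcome, as a careful person would: the job done as asked, in the order asked, and still so for the second after the job is handed in, with the robot touching nothing.
It also fails if it takes over 72 s, if anything falls off the work surface, if the arm or the gripper's body presses on something with over 40 N, if the wrist force passes 120 N, or if a joint passes its speed limit or range.

ROBOT

A 7-joint arm with a two-finger parallel gripper is mounted at the origin on the work surface. World frame = base frame: x ahead of the robot, y to its left, z up, the work surface at z = 0. Lengths are in m, angles in rad, forces in N, time in s.
With the tool pointing down it reaches from about 0.35 to 0.9 m from the base axis. Payload 8.1 kg.
Tool frame: the origin (TCP) lies between the finger pads; the fingertips stand 19 mm ahead of it and the grasp point (between the pads) is the TCP; z points along the fingers, x is the direction in which the jaws open and shut, and the axes are right-handed (so a half turn about z gives the same grasp; the last joint's range is limited). The gripper opens to 92 mm and grips with 3 to 60 N. Pads are 19 mm wide; open, the fingers measure 130 mm over their backs; the gripper's body (75 mm by 190 mm) begins 47 mm behind the grasp point.
Start: joints at [-1.331, 0.434, 0.025, 1.573, -0.012, 1.134, -0.075], TCP at [0.21, 0.589, 0.246] pointing down, gripper open.
Joint ranges: [-2.62, 2.62], [-0.44, 2.09], [-1.27, 1.32], [0.08, 2.57], [-1.32, 4.46], [0.12, 2], [-2.74, 2.74]. Speed limits (rad/s): [2.22, 2.22, 3.01, 3.01, 3.14, 3.14, 3.14].

INTERFACE

Orientations are given as a unit quaternion [x, y, z, w].
In Python, from bench import manip gives the robot as it stands. The module is installed in compiled form; this text tells all that it offers.
- The arm moves only by the tool arm_command, never from a script. Its argument "deltas" is a list of rows, each a list of 2 entries, a list of its own where there are three numbers: the shift along the world's x, y, z in cm, then the turn, a rotation vector about the world's x, y, z in rad. In form: [[[x, y, z], [rx, ry, rz]], ...]. A call has 1 to 10 rows; each row is the pose to reach, as a shift and turn from the pose commanded when the call began; what a row does not reach only later rows make up. A row lasts 1/8 s, in which the tool goes at most 62.5 mm and 10.7 degrees, less where a joint would pass 70% of its speed; a pose out of reach is approached as far as the arm can. A call with a gripper value outside its range is refused whole. "grip" is the finger opening in cm, from 0 to 9.18, set as the call begins (left out, the last holds). The fingers move at their own pace and stop on an object; "grip_force" is the grip in N (left out, the last holds). Time passes only in rows, so rows that repeat a pose let the fingers close. It gives the time, the measured TCP pose, the force and the opening at its end, in the units of the state.
- manip.sense(): the state, without advancing time (a new reading comes with each control period).
- manip.camera(name): name is "side" or "top"; returns a dict with "img" (384x512x3 uint8, red, green, blue), "range_z" (384x512 float32, m along the optical axis (not along the pixel's ray), 0 where there is no reading), "camera_matrix" (3x3 intrinsics, pixels), "k1" (the pictures are not rectified: a ray, as slopes to the right and down, at radius r is drawn at 1 + k1 r^2 times it, then the intrinsics apply), "position" and "orientation" of the camera in the world. Camera axes: x right, y down, z forward; pixel columns grow to the right and rows downward; lengths in m; the calibration is good to about 2 mm. A picture is of the moment at which its call begins.
- manip.close_job(): hands the job in, once; it reports no verdict.
The state is a dict: "time_s": time; "qpos": joint angles; "joint_vel": joint speeds; "effort": joint torques, N m; "tool_pos": TCP position; "orientation": TCP orientation; "contact_force": force on the tool from outside, world axes, zero at the start; "ft_torque": the same for the moment, N m; "opening": finger opening in m.
Only numpy, scipy, OpenCV 4.12 (cv2) and the standard library are available. Lean on these libraries where they do the work, as an engineer would, in place of code of your own. Each camera call takes 0.05 s, during which the arm holds its last target. There are 200 camera calls.

## Working session

There is one attempt and no reset: what is moved stays moved. The work goes in short steps, Python scripts to look and compute and a tool call to move; the robot and the scene stay as the last step left them, time stands still between calls to the robot, and variables do not carry over. Pictures are saved under pics/ and viewed, about 8 in all and at most 12, crops included, and the job is handed in when it is done.

Besides the shell and the picture viewer there is one more tool, called after "Emit:" as name([rows], argument=value, ...), one row to a line, values as JSON. arm_command: Moves the arm, as the interface text tells. Its arguments: {"type":"object","properties":{"deltas":{"type":"array"},"grip":{"type":"number"},"grip_force":{"type":"number"}},"required":["deltas"]}

```bash
mkdir -p pics; cat > h.py <<'E'
import numpy as np, cv2, pickle
from bench import manip
from scipy.spatial.transform import Rotation as R
def grab(n,tag):
    c=manip.camera(n); pickle.dump(c,open(f'{tag}.pkl','wb')); cv2.imwrite(f'pics/{tag}.png',c['img'][:,:,::-1]); return c
def load(tag): return pickle.load(open(f'{tag}.pkl','rb'))
def slopes(c,uv):
    K=np.array(c['camera_matrix']); uv=np.atleast_2d(np.float64(uv))
    return cv2.undistortPoints(uv[:,None],K,np.array([c['k1'],0,0,0.]))[:,0]
def plane(c,uv,z):
    s=slopes(c,uv); d=R.from_quat(c['orientation']).apply(np.c_[s,np.ones(len(s))]); p=np.array(c['position'])
    return p+d*((z-p[2])/d[:,2])[:,None]
def cloud(c):
    h,w=c['range_z'].shape; v,u=np.mgrid[:h,:w]; s=slopes(c,np.c_[u.ravel(),v.ravel()]); z=c['range_z'].ravel()
    return (np.array(c['position'])+R.from_quat(c['orientation']).apply(np.c_[s*z[:,None],z])).reshape(h,w,3)
def proj(c,P):
    P=R.from_quat(c['orientation']).inv().apply(np.atleast_2d(P)-np.array(c['position']))
    K=np.array(c['camera_matrix']); return cv2.projectPoints(P[:,None],np.zeros(3),np.zeros(3),K,np.array([c['k1'],0,0,0.]))[0][:,0]
E
python3 - <<'E'
from h import *
for n in('top','side'):
    c=grab(n,n+'0'); print(n,c['position'],c['orientation'],c['k1'],c['camera_matrix'][0])
a=np.hstack([cv2.resize(cv2.imread(f'pics/{n}0.png'),(400,300)) for n in('top','side')])
s=manip.sense(); print({k:np.round(v,3) for k,v in s.items()})
E
```

```text
top [0.33255175 0.00224655 1.09267877] [-0.70403097  0.70660463 -0.0508485   0.0496459 ] 0.012422194486634456 [350.45898949   0.         253.97936674]
side [ 0.27015401 -0.99767771  0.69151018] [ 0.86324653 -0.09478227  0.0445232  -0.493801  ] -0.08577170316802693 [356.43618659   0.         255.2683102 ]
{'time_s': np.float64(0.1), 'qpos': array([-1.331,  0.435,  0.025,  1.574, -0.012,  1.134, -0.075]), 'joint_vel': array([-0.001, -0.001,  0.   , -0.003, -0.002, -0.001, -0.001]), 'effort': array([ 2.0000e-03, -6.6912e+01,  9.8800e-01, -3.1515e+01, -6.1000e-02,
        3.7000e-02,  0.0000e+00]), 'tool_pos': array([0.21 , 0.588, 0.245]), 'orientation': array([ 0.817,  0.576, -0.001,  0.   ]), 'contact_force': array([ 0.614,  0.236, -0.258]), 'ft_torque': array([-0.002, -0.004, -0.018]), 'opening': np.float64(0.092)}
```

View pics/top0.png

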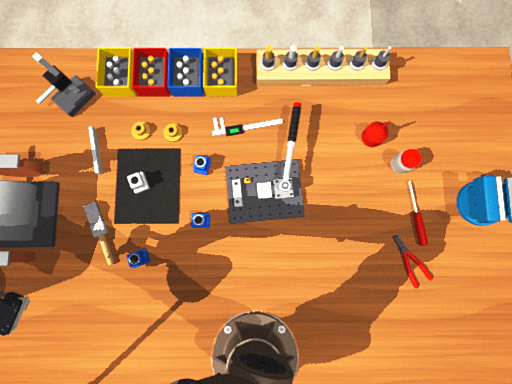

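View pics/side0.png

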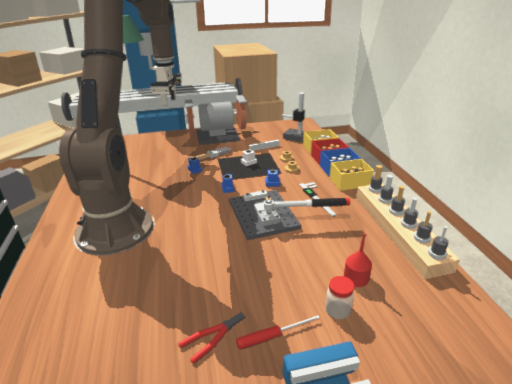

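The top view shows the bare aluminium housing at about (138,182) on the black mat. The blue look-alikes are at (202,163), (200,219) and (138,258) and don't fit, being blue and off the mat. The fixture is at about (265,190) with the brass stop at (247,180), and the wrench runs from the screw at (285,187) up to its red end at (297,105). The side view agrees. Next I confirm with an enlarged crop and measure.

```bash
python3 - <<'E'
from h import *
c=load('top0'); im=c['img'][:,:,::-1]
a=cv2.resize(im[140:230,110:190],None,fx=5,fy=5,interpolation=cv2.INTER_CUBIC)
b=cv2.resize(im[140:230,222:310],None,fx=5,fy=5,interpolation=cv2.INTER_CUBIC)[:, :395]
cv2.imwrite('pics/crop1.png',np.hstack([a,b])[:, :800])
P=cloud(c)
def rep(n,m):
    p=P[m]; r=cv2.minAreaRect(p[:,:2].astype(np.float32)*1000); print(n,len(p),np.round(r[0],1),np.round(r[1],1),round(r[2],2),'medz',np.round(np.median(p[:,2]),4)); return p
v,u=np.mgrid[:384,:512]
box=lambda u0,u1,v0,v1:(u>=u0)&(u<u1)&(v>=v0)&(v<v1)
Z=P[:,:,2]
rep('neck',box(120,158,165,200)&(Z>.045))
rep('blank all',box(120,158,165,200)&(Z>.012))
rep('plate',box(222,310,150,228)&(Z>.012)&(Z<.024))
rep('platehi',box(222,310,150,228)&(Z>.012)&(Z<.05))
hsv=cv2.cvtColor(c['img'],cv2.COLOR_RGB2HSV)
rep('red end',box(285,305,95,115)&((hsv[...,0]<8)|(hsv[...,0]>172))&(hsv[...,1]>150)&(hsv[...,2]>100)&(Z>.05))
p=rep('blackgrip',box(283,303,95,145)&(Z>.06)); 
for n,b in dict(can=box(355,395,115,150),jar=box(390,425,140,175),cal=box(205,285,110,140)).items(): rep(n,b&(Z>.02))
print(np.round(Z[150:228:4,222:310:4]*1000).astype(int))
E
```

```text
neck 180 [420.5 196.8] [424.3  47.6] 59.28 medz 0.0569
blank all 305 [417.9 198.7] [423.7  63.3] 58.03 medz 0.054
plate 3263 [489.6 -29.9] [180.4 230.2] 5.55 medz 0.0179
platehi 4011 [489.6 -29.9] [180.4 230.2] 5.55 medz 0.0184
red end 32 [ 741.5 -130.2] [18.2 13.8] 85.55 medz 0.0867
blackgrip 378 [536.2 -77.1] [ 35.4 435.7] 73.35 medz 0.0871
can 479 [ 498.1 -210.7] [ 65.2 535.4] 44.81 medz 0.0652
jar 512 [ 456.8 -244.8] [ 62.  552.7] 28.57 medz 0.0822
cal 8 [332.6   2.2] [0. 0.] 0.0 medz 1.0927
[[   0   -2    2   -2   -1   -2   -2    3   -2   -1   -2    0    1    1
     0    1   -2   84 1093    1   -1   -2]
 [   3   -2    0    3    0    1    0   -2    2    1    1    1   -2   -1
    -2   -1   78   85    3    3   -2    0]
 [   2    1    2    0   -2    0    1   -1    1    2    0    4    1   -2
     5    0   82   85    3   -1    2   -1]
 [   1    0    1   -4   -1    2   -4   -4    1    1   -4   15   17   18
    17   20   82   81   18    0    1    0]
 [   0   18   18   17   15   18   17   18   18   16   18 1093   22   21
    21   17   83   19   16    2    3   -1]
 [   1   18   20   17   
[... 1001 characters left out ...]
093   -3]
 [  -1   -1   21   37   33   17   16   20   12   18   17   19   17   19
    11   19   20   19   17   17   19   -2]
 [   2    1   15   17   17   17   21   18   17   15   16   20   17   17
    16   17   21   18   18   16   19    0]
 [  -3    1   16   16   18   16   17   17   16   18   19   19   17   20
    17   13   17   18   22   21   20    1]
 [   0   -3   19   19   20   17   20   18   20   21   18   16   15   19
    17    8    1    3    2   -1   -2   -1]
 [   0    0   21   19   13    7    0    1    2    0   -1   -1    2    0
     2   -1   -1   -2    0   -1   -2    2]
 [  -2    1   -3    2   -1   -1   -2   -1    0   -1   -2   -5   -4   -1
     0   -2    0    1    3   -1    1    3]]
```

View pics/crop1.png

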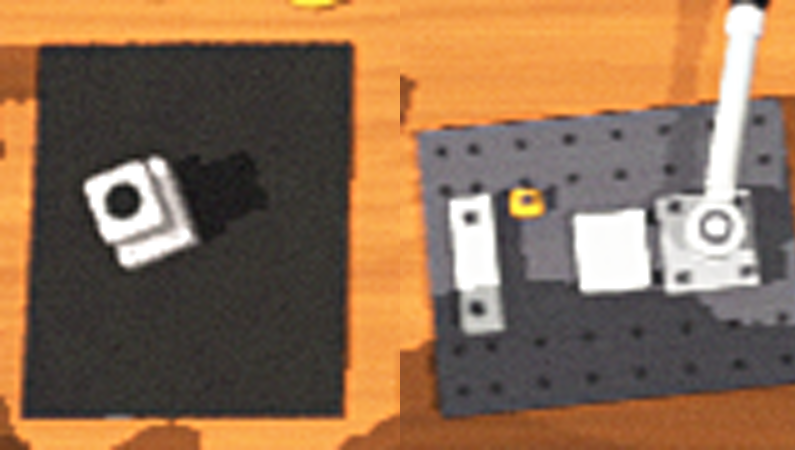

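The crop shows the target clearly: a bare aluminium two-step block with a dark bore on the mat at top-image (136,180), which matches the housing. The fixture crop shows the fixed jaw on the left, the brass stop, the white moving jaw and the screw block.

```bash
cat > m.py <<'E'
from h import *
import sys
def meas(tag):
    c=load(tag); P=cloud(c); Z=P[:,:,2]; v,u=np.mgrid[:384,:512]
    return c,P,Z,lambda u0,u1,v0,v1:(u>=u0)&(u<u1)&(v>=v0)&(v<v1)&(Z<.3)
def rect(n,p):
    r=cv2.minAreaRect(p[:,:2].astype(np.float32)*1000); print(n,len(p),np.round(r[0],1),np.round(r[1],1),round(r[2],2),'z',np.round(np.median(p[:,2]),4)); return r
E
python3 - <<'E'
from m import *
c,P,Z,box=meas('top0')
rect('neck depth',P[box(120,158,165,200)&(Z>.045)]); rect('all depth',P[box(120,158,165,200)&(Z>.012)])
rect('foot depth',P[box(120,158,165,200)&(Z>.012)&(Z<.032)])
def cont(n,mask,z):
    k=5;cs=cv2.findContours(mask,cv2.RETR_EXTERNAL,cv2.CHAIN_APPROX_NONE)[0]; q=max(cs,key=cv2.contourArea)[:,0]
    w=(q+.5)/k-.5; p=plane(c,w,z); r=rect(n,p); return p
g=cv2.cvtColor(c['img'],cv2.COLOR_RGB2GRAY); G=cv2.resize(g,None,fx=5,fy=5,interpolation=cv2.INTER_CUBIC)
def sub(u0,u1,v0,v1,lo,hi):
    m=np.zeros_like(G); m[v0*5:v1*5,u0*5:u1*5]=(cv2.inRange(G,lo,hi))[v0*5:v1*5,u0*5:u1*5]; return m
cont('neck top bright',sub(120,158,165,200,205,255),.057)
cont('blank bright',sub(120,158,165,200,110,255),.057)
cont('bore',sub(130,139,175,185,0,90),.057)
# fixture frame
fc=np.array([.4896,-.0299]); ph=np.radians(5.55); 
F=lambda p:(p[:,:2]-fc)@np.array([[np.cos(ph),-np.sin(ph)],[np.sin(ph),np.cos(ph)]])*1000
def ext(n,m):
    q=F(P[m]); print(n,len(q),'x',np.round(np.percentile(q[:,0],[1,99]),1),'y',np.round(np.percentile(q[:,1],[1,99]),1),'ctr',np.round(q.mean(0),1))
ext('fixed jaw',box(228,244,175,212)&(Z>.028)); ext('stop',box(243,253,174,188)&(Z>.026)); ext('mov jaw',box(253,271,178,202)&(Z>.029))
ext('head',box(274,297,176,200)&(Z>.07))
for n,a,z in[('fixed',(228,244,175,212,110,255),.036),('mov',(255,272,178,202,150,255),.036)]:
    q=F(cont(n,sub(*a),z)); print(n,np.round(np.r_[np.percentile(q,3,axis=0),np.percentile(q,97,axis=0)],1))
hsv=cv2.cvtColor(cv2.resize(c['img'],None,fx=5,fy=5,interpolation=cv2.INTER_CUBIC),cv2.COLOR_RGB2HSV)
m=sub(241,255,172,190,0,255)&cv2.inRange(hsv,(12,120,90),(35,255,255)); q=F(cont('stop',m,.031)); print('stop',np.round(np.r_[q.min(0),q.max(0)],1))
# wrench
rect('grip',P[box(283,305,105,145)&(Z>.06)&(g<70)]); rect('redend',P[box(285,305,95,112)&(Z>.06)])
for n,b in dict(can=box(355,395,115,150),jar=box(385,425,140,175)).items(): rect(n,P[b&(Z>.015)])
rect('mat+caliper',P[box(205,285,110,140)&(Z>.008)])
# circle head
h=cv2.HoughCircles(cv2.GaussianBlur(G,(0,0),2)[170*5:205*5,272*5:298*5],cv2.HOUGH_GRADIENT,1,20,param1=80,param2=20,minRadius=10,maxRadius=30)
for a in h[0][:4]:
    w=[(a[0]+.5)/5-.5+272,(a[1]+.5)/5-.5+170]; print('circ',np.round(w,1),a[2],np.round(plane(c,w,.09),4),F(plane(c,w,.09)))
E
```

```text
neck depth 171 [516.9 359.3] [39.7 36.8] 22.91 z 0.0568
all depth 296 [516.2 358.5] [53.9 43.8] 23.71 z 0.0536
foot depth 100 [516.2 358.5] [53.9 43.8] 23.71 z 0.0216
neck top bright 220 [516.8 358.4] [40.8 36.8] 22.93 z 0.057
blank bright 324 [510.9 349.1] [62.  52.6] 22.45 z 0.057
bore 93 [517.5 358.7] [19.8 19.3] 11.81 z 0.057
fixed jaw 216 x [-41.4  41. ] y [72.3 95.7] ctr [-0.4 84. ]
stop 30 x [28.8 42.4] y [41.5 57.9] ctr [35.6 49.7]
mov jaw 216 x [-23.8  22.9] y [-19.8  21.8] ctr [-0.5  1.1]
head 130 x [-16.2  26.8] y [-72.6 -42.7] ctr [  2.6 -58.3]
fixed 724 [485.6  56.6] [101.6  48.4] 0.03 z 0.036
fixed [-42.7  61.6  56.1 113.7]
mov 288 [489.1 -30. ] [50.5 45.9] 5.37 z 0.036
mov [-25.6 -22.6  24.5  22.5]
stop 108 [520.   22.1] [22.2 18.1] 89.87 z 0.031
stop [25.7 37.8 44.4 60.3]
grip 264 [ 683. -120.] [ 22.8 111.2] 80.21 z 0.0877
redend 76 [ 732.1 -129.9] [23.1 30.6] 75.64 z 0.0868
can 486 [ 663.5 -377.2] [65.2 65.8] 44.4 z 0.0646
jar 517 [ 573.2 -461.4] [58.4 59. ] 84.87 z 0.0817
mat+caliper 114 [693.1  28. ] [ 44.2 192.5] 0.76 z 0.01
circ [284.5 184.9] 18.1 [[ 0.495  -0.0883  0.09  ]] [[ -0.22695896 -58.60978465]]
```

Emit:
arm_command([
  [[4,-3,0],[0,0,-0.12]],
  [[9,-7,-1],[0,0,-0.27]],
  [[14,-11,-3],[0,0,-0.42]],
  [[19,-14.5,-5],[0,0,-0.57]],
  [[24,-18,-7],[0,0,-0.7]],
  [[28,-21,-9],[0,0,-0.8]],
  [[30.7,-23,-11],[0,0,-0.823]],
  [[30.7,-23,-11],[0,0,-0.823]],
  [[30.7,-23,-11],[0,0,-0.823]],
  [[30.7,-23,-11],[0,0,-0.823]],
], grip=7, grip_force=25)

```text
time_s: 1.35
tool_pos: [0.5161, 0.3602, 0.1362]
orientation: [0.979, 0.202, 0.0, -0.001]
contact_force: [0.2, 0.0, -0.0]
opening: 0.0697
```

Emit:
arm_command([
  [[0.1,-0.1,-3],[0,0,0]],
  [[0.1,-0.1,-6],[0,0,0]],
  [[0.1,-0.1,-8],[0,0,0]],
  [[0.1,-0.1,-9],[0,0,0]],
  [[0.1,-0.1,-9],[0,0,0]],
])

```text
time_s: 1.98
tool_pos: [0.5176, 0.3582, 0.0457]
orientation: [0.979, 0.202, -0.0, -0.0]
contact_force: [-0.6, -0.5, 0.3]
opening: 0.0697
```

Emit:
arm_command([
  [[0,0,0],[0,0,0]],
  [[0,0,0],[0,0,0]],
  [[0,0,0],[0,0,0]],
  [[0,0,0],[0,0,0]],
  [[0,0,0],[0,0,0]],
  [[0,0,0],[0,0,0]],
], grip=3)

```text
time_s: 2.72
tool_pos: [0.5182, 0.3577, 0.0461]
orientation: [0.98, 0.201, 0.0, -0.0]
contact_force: [-1.1, -0.8, 5.5]
opening: 0.0396
```

Emit:
arm_command([
  [[0,0,2],[0,0,0]],
  [[0,0,5],[0,0,0]],
  [[0,-2,8],[0,0,0]],
  [[-0.5,-6,9],[0,0,-0.05]],
  [[-1.5,-11,9],[0,0,-0.1]],
  [[-2.2,-17,9],[0,0,-0.15]],
  [[-3,-23,9],[0,0,-0.22]],
  [[-3.8,-29,9],[0,0,-0.28]],
  [[-4.3,-33,9],[0,0,-0.308]],
  [[-4.3,-34.2,9],[0,0,-0.308]],
])

```text
time_s: 3.98
tool_pos: [0.4742, 0.0127, 0.1356]
orientation: [0.999, 0.046, -0.0, 0.0]
contact_force: [1.0, 0.6, -1.8]
opening: 0.0396
```

Emit:
arm_command([
  [[0,0,0],[0,0,0]],
  [[0,0,0],[0,0,0]],
  [[0,0,0],[0,0,0]],
])

```text
time_s: 4.35
tool_pos: [0.4753, 0.0171, 0.1356]
orientation: [0.999, 0.05, -0.0, -0.0]
contact_force: [-0.1, 0.2, -3.0]
opening: 0.0396
```

```bash
python3 - <<'E'
from h import *
c=grab('side','side1'); s=manip.sense(); print(np.round(s['tool_pos'],4),np.round(s['orientation'],4),np.degrees(2*np.arctan2(s['orientation'][1],s['orientation'][0])),s['contact_force'],s['opening'])
uv=proj(c,s['tool_pos'])[0]; print(uv); x,y=uv.astype(int)
cv2.imwrite('pics/crop2.png',cv2.resize(c['img'][y-60:y+75,x-90:x+90,::-1],None,fx=4,fy=4,interpolation=cv2.INTER_CUBIC))
E
```

```text
[0.4752 0.0168 0.1356] [ 9.988e-01  4.950e-02 -1.000e-04 -1.000e-04] 5.675197434186903 [ 0.07558171  0.78211704 -2.19454624] 0.039685873386046594
[255.03326388 172.99562644]
```

View pics/crop2.png

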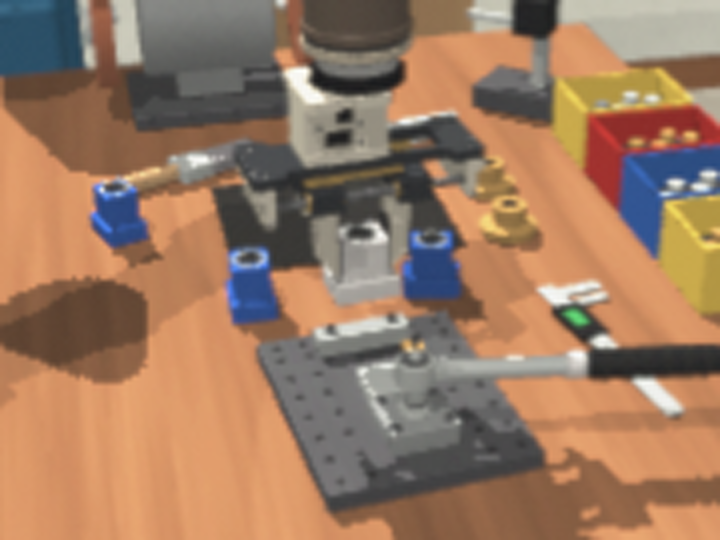

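The side crop shows the housing held level in the fingers (about crop (360,265)) above the fixture, with nothing disturbed. I lower it now.

Emit:
arm_command([
  [[0,-0.1,-2],[0,0,0]],
  [[0,-0.1,-4],[0,0,0]],
  [[0,-0.1,-5.5],[0,0,0]],
  [[0,-0.1,-6.5],[0,0,0]],
  [[0,-0.1,-7],[0,0,0]],
  [[0,-0.1,-7.2],[0,0,0]],
  [[0,-0.1,-7.4],[0,0,0]],
  [[0,-0.1,-7.4],[0,0,0]],
])

```text
time_s: 5.4
tool_pos: [0.4752, 0.0146, 0.0619]
orientation: [0.999, 0.048, 0.0, -0.0]
contact_force: [-0.1, 0.2, -1.9]
opening: 0.0398
```

Emit:
arm_command([
  [[0,0.1,-0.1],[0,0,0]],
  [[0,0.1,-0.15],[0,0,0]],
  [[0,0.1,-0.15],[0,0,0]],
])

```text
time_s: 5.78
tool_pos: [0.4753, 0.0155, 0.061]
orientation: [0.999, 0.048, 0.0, -0.0]
contact_force: [-3.3, -0.6, 10.4]
opening: 0.0395
```

Emit:
arm_command([
  [[0.2,0.02,0.05],[0,0,0]],
  [[0.4,0.04,0.05],[0,0,0]],
  [[0.6,0.06,0.05],[0,0,0]],
  [[0.8,0.08,0.05],[0,0,0]],
  [[0.8,0.08,0.05],[0,0,0]],
])

```text
time_s: 6.4
tool_pos: [0.4757, 0.0155, 0.0609]
orientation: [0.999, 0.048, -0.007, -0.001]
contact_force: [-26.5, -3.6, 38.4]
opening: 0.0401
```

Emit:
arm_command([
  [[0.1,0.01,0],[0,0,0]],
  [[0.2,0.02,0],[0,0,0]],
  [[0.25,0.02,0],[0,0,0]],
  [[0.25,0.02,0],[0,0,0]],
])

```text
time_s: 6.9
tool_pos: [0.4759, 0.0155, 0.0606]
orientation: [0.999, 0.048, -0.009, -0.001]
contact_force: [-33.1, -2.7, 45.0]
opening: 0.0403
```

The slide has jammed on bed friction: the TCP is stuck with 33 N in x and 45 N downward. I back off, unload and take a look.

Emit:
arm_command([
  [[-0.5,-0.05,0.1],[0,0,0]],
  [[-1.0,-0.1,0.2],[0,0,0]],
  [[-1.0,-0.1,0.3],[0,0,0]],
  [[-1.0,-0.1,0.3],[0,0,0]],
])

```text
time_s: 7.4
tool_pos: [0.4761, 0.0158, 0.0638]
orientation: [0.999, 0.049, 0.0, 0.0]
contact_force: [-0.1, 0.4, -2.8]
opening: 0.0401
```

```bash
python3 - <<'E'
from h import *
c=grab('side','side2'); s=manip.sense(); print(np.round(s['tool_pos'],4),np.round(s['orientation'],4),s['contact_force'],s['ft_torque'],s['opening'])
uv=proj(c,s['tool_pos'])[0]; print(uv); x,y=uv.astype(int)
a=cv2.resize(c['img'][y-35:y+45,x-50:x+50,::-1],None,fx=5,fy=5,interpolation=cv2.INTER_CUBIC)
cv2.imwrite('pics/crop3.png',a)
E
```

```text
[0.4761 0.0158 0.0638] [9.988e-01 4.860e-02 3.000e-04 0.000e+00] [ 0.27878823  0.22266102 -1.77378289] [-0.10696056  0.0763304  -0.00663495] 0.03971941047312778
[255.71886605 191.76684143]
```

View pics/crop3.png

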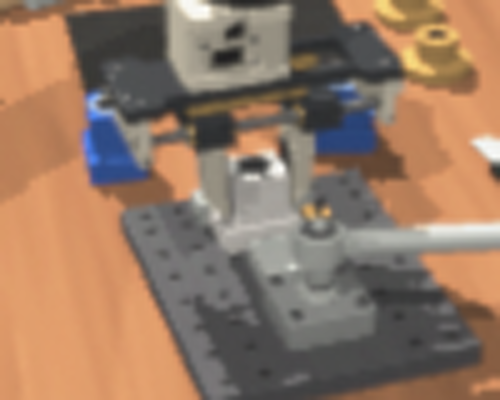

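Held and level, hovering just above the bed between the jaws. I move forward while hovering, set it down short of the stop, then push the foot home with closed fingers.

Emit:
arm_command([
  [[0.2,0.02,0],[0,0,0]],
  [[0.4,0.04,0],[0,0,0]],
  [[0.6,0.06,0],[0,0,0]],
  [[0.6,0.06,0],[0,0,0]],
])

```text
time_s: 7.95
tool_pos: [0.4818, 0.0163, 0.0637]
orientation: [0.999, 0.048, 0.0, 0.0]
contact_force: [-0.4, -0.8, -3.2]
opening: 0.0396
```

Emit:
arm_command([
  [[0,0,-0.1],[0,0,0]],
  [[0,0,-0.15],[0,0,0]],
  [[0,0,-0.2],[0,0,0]],
  [[0,0,-0.2],[0,0,0]],
])

```text
time_s: 8.45
tool_pos: [0.4816, 0.0162, 0.0617]
orientation: [0.999, 0.048, -0.0, 0.0]
contact_force: [0.1, 0.3, -3.6]
opening: 0.0404
```

Emit:
arm_command([
  [[0,0,-0.06],[0,0,0]],
  [[0,0,-0.06],[0,0,0]],
])

```text
time_s: 8.7
tool_pos: [0.4816, 0.0163, 0.0611]
orientation: [0.999, 0.048, -0.0, 0.0]
contact_force: [-0.1, -0.9, -2.7]
opening: 0.04
```

Emit:
arm_command([
  [[0,0,0],[0,0,0]],
  [[0,0,0],[0,0,0]],
  [[0,0,0],[0,0,0]],
  [[0,0,0],[0,0,0]],
], grip=6)

```text
time_s: 9.2
tool_pos: [0.4817, 0.0162, 0.0612]
orientation: [0.999, 0.048, 0.0, 0.0]
contact_force: [0.4, 0.9, 0.0]
opening: 0.0597
```

Emit:
arm_command([
  [[0,0,2],[0,0,0]],
  [[0,0,5],[0,0,0]],
  [[0,0,8],[0,0,0]],
  [[-4,-0.4,8],[0,0,0]],
  [[-8,-0.8,8],[0,0,0]],
  [[-8,-0.8,8],[0,0,0]],
  [[-8,-0.8,8],[0,0,0]],
])

```text
time_s: 10.07
tool_pos: [0.4025, 0.0085, 0.1415]
orientation: [0.999, 0.049, 0.001, -0.0]
contact_force: [0.4, 0.4, -0.7]
opening: 0.06
```

```bash
cat >> m.py <<'E'
FC=np.array([.4896,-.0299]); PH=np.radians(5.55)
F=lambda p:(np.atleast_2d(p)[:,:2]-FC)@np.array([[np.cos(PH),-np.sin(PH)],[np.sin(PH),np.cos(PH)]])*1000-[0,49.7]
E
python3 - <<'E'
from m import *
grab('top','top1'); c,P,Z,box=meas('top1'); s=manip.sense(); print(np.round(s['tool_pos'],4),s['contact_force'])
cv2.imwrite('pics/crop4.png',cv2.resize(c['img'][150:225,222:310,::-1],None,fx=6,fy=6,interpolation=cv2.INTER_CUBIC))
m=box(238,262,172,205)&(Z>.06)&(Z<.09); r=rect('neck',P[m]); print('nest',F(np.array([r[0]])/1000), Z[m].mean())
m=box(238,262,172,205)&(Z>.033)&(Z<.045); q=F(P[m]); print('foot?',np.percentile(q,[2,98],axis=0))
E
```

```text
[0.4028 0.0084 0.1414] [-0.17122647  1.04871353 -0.39044456]
neck 0 [0. 0.] [0. 0.] 0.0 z nan
nest [[-484.41308298   27.41118624]] nan
  return _methods._mean(a, axis=axis, dtype=dtype,
  ret = ret.dtype.type(ret / rcount)
<stdin>:4: RuntimeWarning: Mean of empty slice.
Traceback (most recent call last):
IndexError: index -1 is out of bounds for axis 0 with size 0
```

View pics/crop4.png

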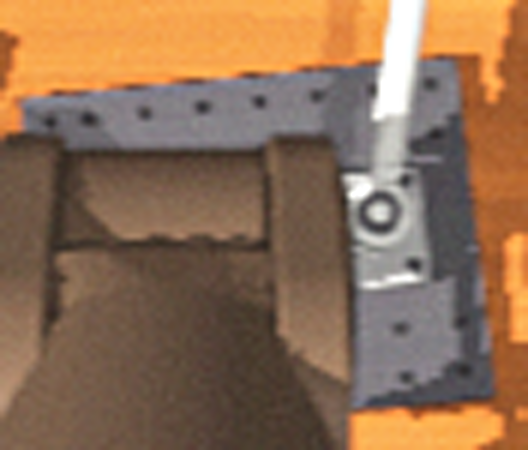

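The arm hides the nest in this view, so I go straight to the push, with fingers closed, low on the open -x end of the foot.

Emit:
arm_command([
  [[1.2,0.2,-1],[0,0,0.005]],
  [[1.7,0.25,-3],[0,0,0.005]],
  [[1.7,0.25,-5],[0,0,0.005]],
  [[1.7,0.25,-7],[0,0,0.005]],
  [[1.7,0.25,-8.5],[0,0,0.005]],
  [[1.7,0.25,-9.5],[0,0,0.005]],
  [[1.7,0.25,-9.7],[0,0,0.005]],
  [[1.7,0.25,-9.7],[0,0,0.005]],
], grip=0)

```text
time_s: 11.12
tool_pos: [0.419, 0.0107, 0.0443]
orientation: [0.999, 0.051, 0.0, 0.0]
contact_force: [0.3, -0.1, -0.6]
opening: 0.0003
```

Emit:
arm_command([
  [[0.4,0.04,0],[0,0,0]],
  [[0.8,0.08,0],[0,0,0]],
  [[1.1,0.11,0],[0,0,0]],
  [[1.4,0.14,0],[0,0,0]],
  [[1.4,0.14,0],[0,0,0]],
])

```text
time_s: 11.75
tool_pos: [0.4329, 0.0122, 0.0442]
orientation: [0.999, 0.051, 0.0, 0.0]
contact_force: [0.3, -0.5, -0.2]
opening: 0.0004
```

Emit:
arm_command([
  [[0.15,0.015,0],[0,0,0]],
  [[0.3,0.03,0],[0,0,0]],
  [[0.4,0.04,0],[0,0,0]],
  [[0.4,0.04,0],[0,0,0]],
])

```text
time_s: 12.25
tool_pos: [0.4367, 0.0125, 0.0441]
orientation: [0.999, 0.051, 0.0, 0.0]
contact_force: [-0.1, 0.5, -0.8]
opening: 0.0004
```

Emit:
arm_command([
  [[0.1,0.01,0],[0,0,0]],
  [[0.2,0.02,0],[0,0,0]],
  [[0.2,0.02,0],[0,0,0]],
])

```text
time_s: 12.62
tool_pos: [0.4378, 0.0127, 0.044]
orientation: [0.999, 0.051, -0.001, -0.0]
contact_force: [-3.2, 0.2, 2.2]
opening: 0.0003
```

Emit:
arm_command([
  [[0.1,0.01,0],[0,0,0]],
  [[0.15,0.015,0],[0,0,0]],
  [[0.15,0.015,0],[0,0,0]],
])

```text
time_s: 13.0
tool_pos: [0.4404, 0.0129, 0.0441]
orientation: [0.999, 0.051, 0.0, 0.0]
contact_force: [-2.4, -1.2, 0.6]
opening: 0.0003
```

Emit:
arm_command([
  [[0.1,0.01,0],[0,0,0]],
  [[0.2,0.02,0],[0,0,0]],
  [[0.2,0.02,0],[0,0,0]],
])

```text
time_s: 13.38
tool_pos: [0.4409, 0.013, 0.044]
orientation: [0.999, 0.051, -0.001, -0.0]
contact_force: [-5.8, -0.5, 2.9]
opening: 0.0003
```

Emit:
arm_command([
  [[0.1,0.01,0],[0,0,0]],
  [[0.15,0.015,0],[0,0,0]],
  [[0.15,0.015,0],[0,0,0]],
])

```text
time_s: 13.75
tool_pos: [0.4409, 0.013, 0.0437]
orientation: [0.999, 0.051, -0.002, -0.0]
contact_force: [-9.6, -0.6, 4.9]
opening: 0.0003
```

It is seated: the push force rose to 9.6 N with no further motion. I retract and go above the wrench grip.

Emit:
arm_command([
  [[-1,-0.1,0],[0,0,0]],
  [[-2.5,-0.2,1],[0,0,0]],
  [[-3,-0.3,6],[0,0,0]],
  [[-3,-0.3,11],[0,0,0]],
  [[0,-1,14],[0,0,0.15]],
  [[4,-3,14],[0,0,0.3]],
  [[9,-5,14],[0,0,0.45]],
  [[14,-8,14],[0,0,0.62]],
  [[19,-11,14],[0,0,0.8]],
  [[23,-13,14],[0,0,0.95]],
], grip=8)

```text
time_s: 15.0
tool_pos: [0.6749, -0.1187, 0.185]
orientation: [0.864, 0.504, 0.0, 0.001]
contact_force: [0.1, 0.3, 0.8]
opening: 0.08
```

Emit:
arm_command([
  [[1,-0.3,0],[0,0,0.15]],
  [[1.2,-0.3,0],[0,0,0.3]],
  [[1.2,-0.3,0],[0,0,0.35]],
  [[1.2,-0.3,0],[0,0,0.35]],
])

```text
time_s: 15.5
tool_pos: [0.6853, -0.1198, 0.1849]
orientation: [0.764, 0.645, 0.0, 0.0]
contact_force: [-1.0, 0.4, -0.1]
opening: 0.0797
```

```bash
python3 - <<'E'
from m import *
grab('top','top2'); c,P,Z,box=meas('top2'); s=manip.sense(); print(np.round(s['tool_pos'],4),np.degrees(2*np.arctan2(s['orientation'][1],s['orientation'][0])),s['contact_force'])
cv2.imwrite('pics/crop5.png',cv2.resize(c['img'][85:225,215:315,::-1],None,fx=4,fy=4,interpolation=cv2.INTER_CUBIC))
m=box(236,262,172,205)&(Z>.06)&(Z<.09)
if m.sum():
    r=rect('neck',P[m]); print('nest',F(np.array([r[0]])/1000), Z[m].mean(),Z[m].std())
E
```

```text
[ 0.6854 -0.1197  0.1848] 80.24478562379599 [ 1.70629447 -0.84464626  0.49129793]
neck 169 [484.6  19.5] [40.3 35.9] 5.37 z 0.0717
nest [[-0.21042259 -0.07417655]] 0.07151265392472843 0.0022203787357071574
```

View pics/crop5.png

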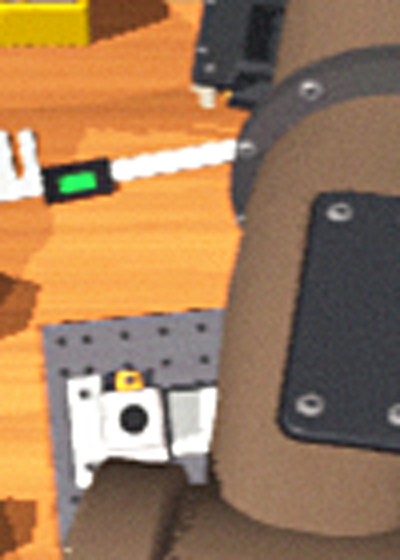

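The crop shows the housing seated between the jaws at crop (132,420), touching the brass stop. It measures nest (-0.2, -0.1) mm with its top at 72 mm, so it is flat. I descend on the wrench grip and close.

Emit:
arm_command([
  [[-0.1,-0.05,-4],[0,0,0]],
  [[-0.1,-0.05,-8],[0,0,0]],
  [[-0.1,-0.05,-10],[0,0,0]],
  [[-0.1,-0.05,-10.8],[0,0,0]],
  [[-0.1,-0.05,-10.8],[0,0,0]],
])

```text
time_s: 16.18
tool_pos: [0.685, -0.1204, 0.0768]
orientation: [0.764, 0.645, 0.0, 0.0]
contact_force: [-0.4, -1.0, -0.4]
opening: 0.08
```

Emit:
arm_command([
  [[0,0,0],[0,0,0]],
  [[0,0,0],[0,0,0]],
  [[0,0,0],[0,0,0]],
  [[0,0,0],[0,0,0]],
  [[0,0,0],[0,0,0]],
  [[0,0,0],[0,0,0]],
], grip=1.5, grip_force=20)

```text
time_s: 16.92
tool_pos: [0.6846, -0.1207, 0.0761]
orientation: [0.764, 0.645, -0.0, 0.0]
contact_force: [-1.0, -3.8, -1.0]
opening: 0.0252
```

```bash
cat > arc.py <<'E'
import numpy as np,sys
# commanded start of grip, screw axis; rows for clockwise angles
S=np.array([.495,-.0883]); 
def pt(a,p0): 
    c,s=np.cos(-a),np.sin(-a); return S+np.array([[c,-s],[s,c]])@(p0-S)
E
python3 - <<'E'
from arc import *; from h import manip
s=manip.sense(); p0=s['tool_pos'][:2]; print(s['tool_pos'],s['orientation'],s['contact_force'],s['opening'],np.linalg.norm(p0-S))
for a in np.r_[np.arange(0,1.45,.05)]: print(round(a,2),np.round((pt(a,p0)-p0)*100,2))
E
```

```text
[ 0.68456016 -0.12070058  0.07613654] [ 7.64275806e-01  6.44889465e-01 -1.76932510e-04  1.98947628e-04] [-0.96028073 -3.77440016 -0.99837094] 0.02524886643151978 0.19230926201970872
0.0 [0. 0.]
0.05 [-0.19 -0.94]
0.1 [-0.42 -1.88]
0.15 [-0.7 -2.8]
0.2 [-1.02 -3.7 ]
0.25 [-1.39 -4.59]
0.3 [-1.8  -5.46]
0.35 [-2.26 -6.3 ]
0.4 [-2.76 -7.13]
0.45 [-3.3  -7.92]
0.5 [-3.87 -8.69]
0.55 [-4.49 -9.43]
0.6 [ -5.14 -10.14]
0.65 [ -5.83 -10.81]
0.7 [ -6.54 -11.45]
0.75 [ -7.29 -12.05]
0.8 [ -8.07 -12.62]
0.85 [ -8.88 -13.14]
0.9 [ -9.71 -13.62]
0.95 [-10.57 -14.06]
1.0 [-11.44 -14.46]
1.05 [-12.33 -14.81]
1.1 [-13.25 -15.12]
1.15 [-14.17 -15.39]
1.2 [-15.11 -15.6 ]
1.25 [-16.05 -15.77]
1.3 [-17.01 -15.89]
1.35 [-17.97 -15.97]
1.4 [-18.93 -15.99]
```

Emit:
arm_command([
  [[-0.19,-0.94,0],[0,0,-0.05]],
  [[-0.42,-1.88,0],[0,0,-0.1]],
  [[-0.7,-2.8,0],[0,0,-0.15]],
  [[-1.02,-3.7,0],[0,0,-0.2]],
  [[-1.39,-4.59,0],[0,0,-0.25]],
  [[-1.8,-5.46,0],[0,0,-0.3]],
  [[-2.26,-6.3,0],[0,0,-0.35]],
  [[-2.76,-7.13,0],[0,0,-0.4]],
])

```text
time_s: 17.92
tool_pos: [0.6579, -0.1913, 0.0765]
orientation: [0.878, 0.479, 0.001, 0.0]
contact_force: [3.0, 4.3, -0.3]
opening: 0.0253
```

Emit:
arm_command([
  [[-0.54,-0.79,0],[0,0,-0.05]],
  [[-1.11,-1.56,0],[0,0,-0.1]],
  [[-1.73,-2.3,0],[0,0,-0.15]],
  [[-2.38,-3.01,0],[0,0,-0.2]],
  [[-3.07,-3.68,0],[0,0,-0.25]],
])

```text
time_s: 18.55
tool_pos: [0.6275, -0.2286, 0.0767]
orientation: [0.931, 0.366, 0.001, 0.001]
contact_force: [5.3, 2.6, 0.0]
opening: 0.0253
```

Emit:
arm_command([
  [[-0.4,-0.38,0],[0,0,-0.03]],
  [[-0.85,-0.76,0],[0,0,-0.06]],
  [[-1.16,-1.0,0],[0,0,-0.08]],
  [[-1.16,-1.0,0],[0,0,-0.08]],
])

```text
time_s: 19.05
tool_pos: [0.6155, -0.2391, 0.0766]
orientation: [0.944, 0.329, 0.001, 0.001]
contact_force: [4.9, 0.9, -0.5]
opening: 0.0248
```

```bash
cat > st.py <<'E'
from arc import *; from h import manip
s=manip.sense(); p=s['tool_pos'][:2]-S; f=s['contact_force']; r=np.linalg.norm(p); t=np.array([-p[1],p[0]])/r
p0=np.array([.68456,-.1207])-S; o=s['orientation']
print('ang',round(np.arctan2(p0[1],p0[0])-np.arctan2(p[1],p[0]),4),'toolang',round(1.4015-2*np.arctan2(o[1],o[0]),4),'r',round(r,4),'tang',round(f[:2]@t,2),'rad',round(f[:2]@p/r,2),'Mz',s['ft_torque'][2])
E
python3 st.py; python3 -c "
from arc import *
p0=np.array([.68456,-.1207])
for a in np.arange(.73,1.42,.04): print(round(a,2),np.round((pt(a+.02,p0)-pt(a,p0))*100,2),np.round((pt(a+.04,p0)-pt(a,p0))*100,2))"
```

```text
ang 0.7273 toolang 0.7313 r 0.193 tang 4.41 rad 2.39 Mz 0.08681657520320682
0.73 [-0.3  -0.24] [-0.61 -0.47]
0.77 [-0.31 -0.22] [-0.63 -0.44]
0.81 [-0.32 -0.21] [-0.65 -0.42]
0.85 [-0.33 -0.2 ] [-0.66 -0.39]
0.89 [-0.34 -0.18] [-0.68 -0.36]
0.93 [-0.34 -0.17] [-0.69 -0.34]
0.97 [-0.35 -0.16] [-0.7  -0.31]
1.01 [-0.36 -0.14] [-0.72 -0.28]
1.05 [-0.36 -0.13] [-0.73 -0.25]
1.09 [-0.37 -0.11] [-0.74 -0.22]
1.13 [-0.37 -0.1 ] [-0.74 -0.19]
1.17 [-0.38 -0.08] [-0.75 -0.16]
1.21 [-0.38 -0.07] [-0.76 -0.13]
1.25 [-0.38 -0.05] [-0.76 -0.1 ]
1.29 [-0.38 -0.04] [-0.77 -0.07]
1.33 [-0.38 -0.02] [-0.77 -0.04]
1.37 [-0.38 -0.01] [-0.77 -0.01]
1.41 [-0.38  0.01] [-0.77  0.02]
```

Emit:
arm_command([
  [[-0.3,-0.24,0],[0,0,-0.02]],
  [[-0.61,-0.47,0],[0,0,-0.04]],
])

```text
time_s: 19.3
tool_pos: [0.6099, -0.2434, 0.0767]
orientation: [0.951, 0.31, 0.001, 0.001]
contact_force: [6.9, 2.4, 0.1]
opening: 0.0254
```

Emit:
arm_command([
  [[-0.31,-0.22,0],[0,0,-0.02]],
  [[-0.63,-0.44,0],[0,0,-0.04]],
])

```text
time_s: 19.55
tool_pos: [0.6037, -0.2479, 0.0767]
orientation: [0.957, 0.291, 0.001, 0.001]
contact_force: [5.1, 1.7, -1.0]
opening: 0.0252
```

Emit:
arm_command([
  [[-0.32,-0.21,0],[0,0,-0.02]],
  [[-0.65,-0.42,0],[0,0,-0.04]],
])

```text
time_s: 19.8
tool_pos: [0.5973, -0.252, 0.0768]
orientation: [0.962, 0.272, 0.001, 0.001]
contact_force: [7.2, 1.5, 0.3]
opening: 0.0252
```

Emit:
arm_command([
  [[-0.33,-0.2,0],[0,0,-0.02]],
  [[-0.66,-0.39,0],[0,0,-0.04]],
])

```text
time_s: 20.05
tool_pos: [0.5909, -0.256, 0.0769]
orientation: [0.968, 0.253, 0.002, 0.001]
contact_force: [6.7, 2.0, -0.5]
opening: 0.0254
```

Emit:
arm_command([
  [[-0.34,-0.18,0],[0,0,-0.02]],
  [[-0.68,-0.36,0],[0,0,-0.04]],
])

```text
time_s: 20.3
tool_pos: [0.5843, -0.2596, 0.0769]
orientation: [0.972, 0.233, 0.002, 0.001]
contact_force: [7.5, 1.6, -0.5]
opening: 0.0254
```

Emit:
arm_command([
  [[-0.34,-0.17,0],[0,0,-0.02]],
  [[-0.69,-0.34,0],[0,0,-0.04]],
])

```text
time_s: 20.55
tool_pos: [0.5775, -0.2629, 0.0769]
orientation: [0.977, 0.214, 0.002, 0.001]
contact_force: [8.3, 1.9, -0.3]
opening: 0.0249
```

Emit:
arm_command([
  [[-0.26,-0.12,0],[0,0,-0.015]],
  [[-0.53,-0.24,0],[0,0,-0.03]],
])

```text
time_s: 20.8
tool_pos: [0.5724, -0.2653, 0.0769]
orientation: [0.98, 0.199, 0.002, 0.001]
contact_force: [7.9, 1.6, -0.4]
opening: 0.0255
```

Emit:
arm_command([
  [[-0.27,-0.11,0],[0,0,-0.015]],
  [[-0.54,-0.22,0],[0,0,-0.03]],
])

```text
time_s: 21.05
tool_pos: [0.5671, -0.2675, 0.077]
orientation: [0.983, 0.185, 0.002, 0.001]
contact_force: [9.6, 1.4, -0.6]
opening: 0.0254
```

Emit:
arm_command([
  [[-0.27,-0.1,0],[0,0,-0.015]],
  [[-0.54,-0.2,0],[0,0,-0.03]],
])

```text
time_s: 21.3
tool_pos: [0.5619, -0.2695, 0.0771]
orientation: [0.985, 0.17, 0.002, 0.001]
contact_force: [9.1, 0.5, -1.0]
opening: 0.0249
```

Emit:
arm_command([
  [[-0.28,-0.09,0],[0,0,-0.015]],
  [[-0.55,-0.18,0],[0,0,-0.03]],
])

```text
time_s: 21.55
tool_pos: [0.5565, -0.2714, 0.0771]
orientation: [0.988, 0.155, 0.002, 0.001]
contact_force: [10.0, 1.9, -0.6]
opening: 0.0254
```

Emit:
arm_command([
  [[-0.27,-0.08,0],[0,0,-0.015]],
  [[-0.55,-0.16,0],[0,0,-0.03]],
])

```text
time_s: 21.8
tool_pos: [0.5512, -0.2731, 0.0772]
orientation: [0.99, 0.14, 0.002, 0.001]
contact_force: [9.4, 0.6, -0.4]
opening: 0.0251
```

Emit:
arm_command([
  [[-0.28,-0.07,0],[0,0,-0.015]],
  [[-0.55,-0.14,0],[0,0,-0.03]],
])

```text
time_s: 22.05
tool_pos: [0.5458, -0.2747, 0.0773]
orientation: [0.992, 0.125, 0.003, 0.001]
contact_force: [10.2, -0.1, 0.0]
opening: 0.0256
```

Emit:
arm_command([
  [[-0.28,-0.06,0],[0,0,-0.015]],
  [[-0.56,-0.13,0],[0,0,-0.03]],
])

```text
time_s: 22.3
tool_pos: [0.54, -0.2761, 0.0772]
orientation: [0.994, 0.11, 0.002, 0.001]
contact_force: [8.6, -0.7, -0.6]
opening: 0.0255
```

Emit:
arm_command([
  [[0,0,0],[0,0,0]],
])

```text
time_s: 22.42
tool_pos: [0.5395, -0.2763, 0.0772]
orientation: [0.994, 0.11, 0.002, 0.001]
contact_force: [8.4, 0.4, 0.1]
opening: 0.0255
```

```bash
python3 st.py
```

```text
ang 1.169 toolang 1.1806 r 0.1932 tang 8.24 rad 1.55 Mz 0.010012044187571921
```

Emit:
arm_command([
  [[-0.28,-0.06,0],[0,0,-0.015]],
])

```text
time_s: 22.55
tool_pos: [0.537, -0.2768, 0.0771]
orientation: [0.995, 0.103, 0.002, 0.001]
contact_force: [9.3, -0.1, -0.4]
opening: 0.0253
```

```bash
python3 - <<'E'
from m import *
S=np.array([.495,-.0883]); L=[]
for i in range(10):
    c=manip.camera('top' if i else 'side'); 
    if i==0: pickle.dump(c,open('side3.pkl','wb'))
    s=manip.sense(); p=s['tool_pos'][:2]-S; r=np.linalg.norm(p); L.append([s['contact_force'][:2]@np.array([-p[1],p[0]])/r, s['contact_force'][:2]@p/r])
pickle.dump(c,open('top3.pkl','wb'))
print(np.round(np.array(L)[:,0],1),np.mean(L,0)); cv2.imwrite('pics/crop6.png',cv2.resize(c['img'][140:260,215:395,::-1],None,fx=4,fy=4,interpolation=cv2.INTER_CUBIC))
E
```

```text
[6.9 6.9 6.7 7.  7.1 7.2 7.2 7.2 8.  6.5] [7.05527997 1.73432516]
```

Emit:
arm_command([
  [[-0.19,-0.03,0],[0,0,-0.01]],
])

```text
time_s: 23.18
tool_pos: [0.5347, -0.2773, 0.077]
orientation: [0.995, 0.098, 0.002, 0.001]
contact_force: [6.7, -0.1, -0.6]
opening: 0.025
```

```bash
cat > avg.py <<'E'
from m import *
S=np.array([.495,-.0883]); L=[]
for i in range(6):
    c=manip.camera('top'); s=manip.sense(); p=s['tool_pos'][:2]-S; r=np.linalg.norm(p); L.append(s['contact_force'][:2]@np.array([-p[1],p[0]])/r)
print(np.round(L,1),np.mean(L))
E
python3 avg.py; python3 st.py
```

```text
[6.1 6.3 5.1 5.7 6.  6.4] 5.93904365367093
ang 1.1973 toolang 1.2061 r 0.1931 tang 6.4 rad 1.66 Mz -0.14334287963669942
```

With the handle advanced further, the pull kept falling: about 10 N, then 8.2, 7.05 and 5.9 N. That is the click, so I let go at once.

Emit:
arm_command([
  [[0,0,0],[0,0,0]],
  [[0,0,0],[0,0,0]],
  [[0,0,0],[0,0,0]],
  [[0,0,0],[0,0,0]],
  [[0,0,0],[0,0,0]],
  [[0,0,0],[0,0,0]],
], grip=9.18)

```text
time_s: 24.22
tool_pos: [0.5317, -0.2769, 0.076]
orientation: [0.995, 0.098, -0.001, 0.0]
contact_force: [-0.1, -0.7, 0.4]
opening: 0.0803
```

Emit:
arm_command([
  [[0,0,1.5],[0,0,0]],
  [[0,0,4],[0,0,0]],
  [[0,0,8],[0,0,0]],
  [[0,0,12],[0,0,0]],
  [[0,0,16],[0,0,0]],
  [[0,0,18],[0,0,0]],
  [[0,0,18],[0,0,0]],
])

```text
time_s: 25.1
tool_pos: [0.533, -0.277, 0.2585]
orientation: [0.995, 0.098, 0.002, 0.001]
contact_force: [-0.3, 0.8, -1.1]
opening: 0.0921
```

```bash
python3 - <<'E'
from m import *
grab('top','top4'); grab('side','side4'); c,P,Z,box=meas('top4'); s=manip.sense(); print(np.round(s['tool_pos'],4),s['contact_force'],s['opening'],s['time_s'])
m=box(232,262,165,205)&(Z>.06)&(Z<.09)
if m.sum(): r=rect('neck',P[m]); print('nest',F(np.array([r[0]])/1000), Z[m].mean())
m=box(252,275,176,202)&(Z>.029)&(Z<.045)
if m.sum(): q=F(P[m]); print('movjaw y',np.percentile(q[:,1],[1,50,99]),m.sum())
cv2.imwrite('pics/crop7.png',np.vstack([cv2.resize(c['img'][90:270,60:440,::-1],(800,379)),]))
d=load('side4'); cv2.imwrite('pics/crop8.png',cv2.resize(d['img'][130:350,150:460,::-1],(775,550)))
E
```

```text
[ 0.5322 -0.2761  0.256 ] [ 0.15001125 -0.13516124  0.61954548] 0.09180823048122774 25.2
neck 167 [484.7  19.9] [40.1 35.5] 5.74 z 0.0714
nest [[-0.07182385  0.29479246]] 0.07121575227310266
movjaw y [-82.65136517 -43.15038085 -11.43109577] 287
```

View pics/crop7.png

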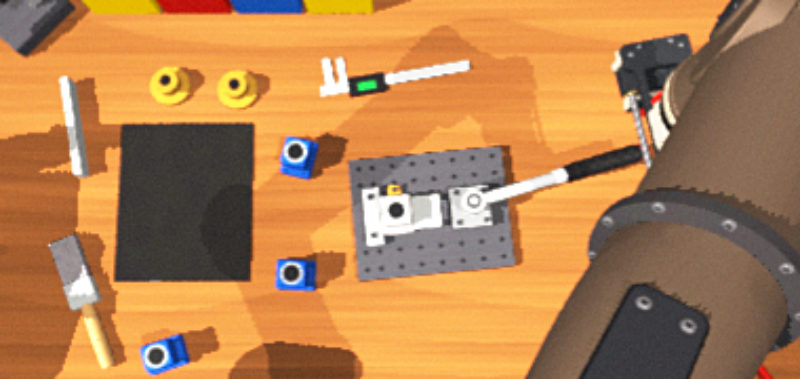

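View pics/crop8.png

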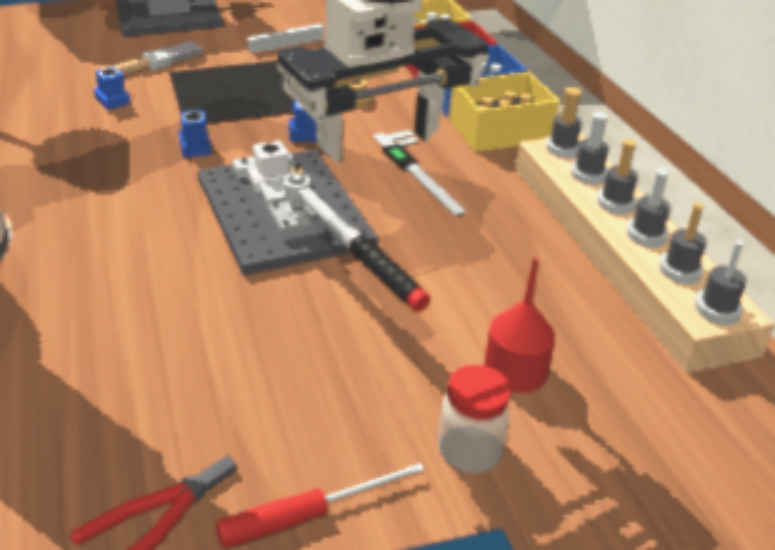

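The last views show the housing clamped against the stop at nest (-0.1, +0.3) mm, upright. The wrench is released and has sprung back to roughly 1.15 rad, the bystanders are undisturbed and the gripper is clear. I hand the job in.

```bash
python3 -c "
from bench import manip
print(manip.close_job(), manip.sense()['time_s'])"
```

```text
the job is handed in; nothing more can be done
the job is handed in; nothing more can be done
```

The housing is in the fixture, clamped against the brass stop. I pulled the torque wrench clockwise to its click, let go of it, and handed the job in at about 25 s.

- **Seating:** my first attempt to slide the held housing to the stop jammed on the bed, with about 33 N sideways and 45 N down at the wrist. I backed off, set it down about 3 mm short, and pushed the foot home with closed fingers until the force rose to about 10 N with no more movement. The 40 N press limit covers the arm and gripper body. Here the load went through the held housing, but I can't rule out that it counts.
- **Final position:** the last top view puts the housing at nest (-0.1, +0.3) mm, yaw 5.7° against the fixture's 5.55°. Its top is about 71 mm above the bench against 72 mm expected, so it sits flat.
- **Click:** the pull climbed to about 10 N, then fell to about 5.9 N as the handle advanced another 0.03 to 0.05 rad, to about 1.2 rad. Readings are noisy to about ±1 N while moving, so I confirmed the fall with averaged readings at standstill (7.05, then 5.9 N) before letting go.
- **After release:** the handle sits at roughly 1.15 rad in the picture, which fits the expected spring-back. The bystanders in the last views look undisturbed and the gripper is clear of everything.
- **Check that failed:** my automatic reading of the moving jaw's final position picked up other parts and was useless. That the jaw bites rests on the climbing pull and the pictures.

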